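# Tip the rings out of the gate pan

### The arm

A 6-joint arm with a two-finger parallel gripper is mounted at the origin on a cart in front of the work surface, level with it; the furniture and walls round the work are solid. World frame = base frame: x ahead of the robot, y to its left, z up, the work surface at z = 0. Lengths are in m, angles in rad, forces in N, time in s.
With the tool pointing down it reaches from about 0.3 to 0.75 m from the base axis. Payload 8.5 kg.
Tool frame: the origin (TCP) lies between the finger pads; the fingertips stand 11 mm ahead of it and the grasp point (between the pads) lies 8 mm behind it (ctrl.tcp_to_tips is the distance from the TCP to the fingertips, in m); z points along the fingers, y is the line along which they close (so a half turn about z gives the same grasp; the last joint's range is limited). The gripper opens to 88 mm and grips with 3 to 60 N. Pads are 18 mm wide; open, the fingers measure 123 mm over their backs; the gripper's body (75 mm by 187 mm) begins 45 mm behind the grasp point.
Start: joints at [-1.521, 0.381, 1.297, -0, 1.464, -0.215], TCP at [0.144, -0.531, 0.25] pointing down, gripper open.
Joint ranges: [-3.11, 3.11], [-0.89, 2.33], [0.22, 2.48], [-1.42, 4.56], [0.17, 2.85], [-2.88, 2.88]. Speed limits (rad/s): [2.39, 2.39, 3.14, 3.14, 3.14, 3.14].

### API

Orientations are given as a unit quaternion [x, y, z, w].
In Python, from rig import ctrl gives the robot as it stands.
- The arm moves only by the tool carry_out, never from a script. Its argument "plan" is a list of rows, each a list of 3 entries, a list of its own where there are three numbers: the shift along the tool's x, y, z in mm, then the turn, a rotation vector about the tool's x, y, z in rad, then the closure, from -1 (fully open) to 1 (shut), so that 0 is half open. A call has 1 to 10 rows; each row is the pose to reach, as a shift and turn from the pose commanded when the call began, along the tool's axes at that moment; what a row does not reach only later rows make up. A row lasts 1/12 s, in which the tool goes at most 41.7 mm and 7.16 degrees, less where a joint would pass 70% of its speed; a pose out of reach is approached as far as the arm can. A call with a gripper value outside its range is refused whole. The fingers move at their own pace and stop on an object; "newtons" is the grip in N (left out, the last holds). Time passes only in rows, so rows that repeat a pose let the fingers close. It gives the time, the measured TCP pose, the force, the opening and the grip force at its end, in the units of the state.
- ctrl.read_state(): the state, without advancing time (a new reading comes with each control period).
- ctrl.snapshot(name): name is "scene" or "top"; returns a dict with "img" (480x640x3 uint8, red, green, blue), "intrinsics" (3x3 intrinsics, pixels), "pose" (4x4, takes a point from camera to world coordinates). Camera axes: x right, y down, z forward; pixel columns grow to the right and rows downward; lengths in m; the calibration is good to about 2 mm. A picture is of the moment at which its call begins. There is no depth.
- ctrl.close_job(): hands the job in; it is judged then, once.
The state is a dict: "time": time; "qpos": joint angles; "qd": joint speeds; "effort": joint torques, N m; "tool_pos": TCP position; "tcp_rot": TCP orientation; "wrist_force": force on the tool from outside, world axes, zero at the start; "wrist_torque": the same for the moment, N m; "grip_width": opening from 0.0 (shut) to 1.0 (fully open); "finger_force": force on a finger pad.
Only numpy, scipy, OpenCV 4.12 (cv2) and the standard library are available. Lean on these libraries where they do the work, as an engineer would, in place of code of your own. Each camera call takes 0.05 s, during which the arm holds its last target. There are 200 camera calls.

### The job

Carry the gate pan with its two rings to the tipping stand, set it level with its side pins in the forks, gate still shut, and let go. Lower its blue gate all the way, then take the pan again at the rear and tip it on its pins so that both rings slide out through the gate end into the blue tray. Lower the pan level into the stand again, gate left down, and let go; keep the pins in the forks while the gate is down, never roll the pan sideways, do not touch the rings, and leave everything else where it is.

Things in the scene. Friction and masses are not known exactly. Their poses are not given: they have to be found in the camera images.
- pan: Bare aluminium gate pan, an open tray 144 mm long, 78 mm wide, walls 37 mm high and 4 mm thick, floor 4 mm thick, about 0.5 kg empty. Origin: centre of its flat underside. Its +x points to the gate end (blue hinged gate), its -x to the rear end with the red round handle bar; y across; z up. A steel bail with a red cross bar arches over its middle, for carrying; near the gate end a steel pin sticks out of each side.
- pan_bail (a point): Middle of the bail's red cross bar, 70 mm above the pan's underside, 5 mm behind the pan's middle (almost above its centre of mass). The bar runs along the pan's y, 84 mm long, 12 x 12 mm in section; nothing lies beside it, the tops of the rings are 50 mm below it.
- pan_handle (a point): Middle of the rear handle: a red round bar of 10 mm diameter along the pan's y, free over 60 mm, 42 mm behind the rear wall and 50 mm above the pan's underside. The bar can turn between gripper pads; the pan is too heavy to be carried level by it.
- pan_pin (a point): Point on the axis of the two side pins, in the middle of the pan's width: 64 mm ahead of the pan's origin (towards the gate), 9 mm above its underside. Pins: 10 mm diameter, reaching to 55 mm either side of the middle.
- gate_hinge (a point): Middle of the gate's hinge line at the bottom front edge of the pan (72 mm ahead of the pan's origin, level with the top of the floor, 4 mm above the underside). The hinge line runs along the pan's y.
- gate_tab (a point): Middle of the top edge of the gate's push tab. The blue gate is a 4 mm thick plate, 78 mm wide and 35 mm high, with a tab 36 mm wide reaching 54 mm from the hinge line. Its inner face passes through the hinge line.
- gate (a joint): Angle of the gate (rad): 0 shut (upright), 1.57 lowered flat, in line with the pan's floor as a chute; stop at 1.62. A stiff friction hinge (about 0.08 N m, some 2 N at the tab): it stays where it is left. It swings outwards and down (about the pan's +y), pushed at the tab from inside.
- stand: Fixed grey tipping stand: two upright posts with open V forks (45 degree flanks, about 35 mm wide at the top, 10 mm thick, 88 mm apart inside, tops about 92 mm high) and behind them a white ledge, 72 mm high, that carries the pan's rear. Origin: on the plate, under the middle of a seated pan. Its +x points to the forks and on to the blue tray, z up. A seated pan has the same axes, its underside 72 mm above the stand's origin.
- stand_fork (a point): Where the pan's pin axis lies (middle of the width) when both pins rest in the forks: 64 mm ahead of the stand's origin, 81 mm high. The pan can tip about this axis, rear end up; it clears everything up to about 47 degrees, beyond that the lowered gate meets the near wall of the tray. The rings start to slide at 25 to 36 degrees. The pan's pins only lie in the forks: pushing down hard (over about 8 N) on the lowered gate tips the pan.
- stand_seat (a point): Where the pan's origin lies when it sits level in the stand: 72 mm above the stand's origin.
- parts_tray: Blue parts tray standing loose on the plate in front of the forks, 162 x 112 mm at the rim, 26 mm high; inside 144 mm along its y, 94 mm along its x, floor 3 mm thick. Origin: centre of its underside. Its long side (y) lies along the stand's x, so that the lowered gate of a seated pan reaches about 30 mm past its near wall (with the pan tipped by 45 degrees: about 8 mm past it).
- ring_1: One of two alike turned steel rings, 62 mm across, 16 mm high, 0.1 to 0.2 kg, at the start flat on the pan's floor, one behind the other. Origin: centre of its underside.
- ring_2: One of two alike turned steel rings, 62 mm across, 16 mm high, 0.1 to 0.2 kg, at the start flat on the pan's floor, one behind the other. Origin: centre of its underside.
- micrometer: outside micrometer with green frame, 130 x 52 x 15 mm, lying on the plate; bystander. Origin: centre of its underside.
- setting_ring: small thick steel ring, 50 mm across, 15 mm high; bystander. Origin: centre of its underside.
- loupe: black eyepiece magnifier, 39 mm across, 38 mm high; bystander. Origin: centre of its underside.
- clock_oil: small amber dropper bottle, 34 mm across, 102 mm high; bystander. Origin: centre of its underside.

How it is judged:
By the outcome, as a careful person would: the job done as asked, in the order asked, and still so for the second after the job is handed in, with the robot touching nothing.
It also fails if it takes over 72 s, if anything falls off the work surface, if the arm or the gripper's body presses on something with over 40 N, if the wrist force passes 120 N, or if a joint passes its speed limit or range.

## Working session

There is one attempt and no reset: what is moved stays moved. The work goes in short steps, Python scripts to look and compute and a tool call to move; the robot and the scene stay as the last step left them, time stands still between calls to the robot, and variables do not carry over. Pictures are saved under pics/ and viewed, at most 10 in all, crops included, and the job is handed in when it is done.

Besides the shell and the picture viewer there is one more tool, called by a JSON object that holds its "method" and its "body". carry_out: Moves the arm, as the interface text tells. Its arguments: {"type":"object","properties":{"plan":{"type":"array","items":{"type":"array"}},"newtons":{"type":"number"}},"required":["plan"]}

```bash
ls; mkdir -p pics
python3 - <<'E'
from rig import ctrl
import cv2,numpy as np
np.set_printoptions(precision=4,suppress=True)
s=ctrl.read_state(); print(s)
for n in("scene","top"):
    c=ctrl.snapshot(n); cv2.imwrite(f"pics/{n}0.png",c["img"][:,:,::-1]); print(n,c["intrinsics"],c["pose"])
E
```

```text
pics
{'time': 0.0, 'qpos': array([-1.5213,  0.3812,  1.2982,  0.    ,  1.4636, -0.2153]), 'qd': array([ 0.0008,  0.0021,  0.0003, -0.0002, -0.    ,  0.0006]), 'effort': array([ -0.0018, -43.7936, -22.4555,   0.0712,   0.0352,  -0.0001]), 'tool_pos': array([ 0.1439, -0.5306,  0.2491]), 'tcp_rot': array([ 0.9912,  0.132 ,  0.0001, -0.0007]), 'wrist_force': array([ 0.8498, -0.5238, -0.1672]), 'wrist_torque': array([ 0.0448,  0.0457, -0.0175]), 'finger_force': 0.0, 'grip_width': 1.0008244523788847}
scene [[502.3483   0.     319.8418]
 [  0.     502.3483 227.7798]
 [  0.       0.       1.    ]] [[-0.7357 -0.3983  0.5479 -0.0951]
 [-0.677   0.4064 -0.6136  0.6899]
 [ 0.0217 -0.8223 -0.5686  0.7517]
 [ 0.      0.      0.      1.    ]]
top [[551.1842   0.     318.8667]
 [  0.     551.1842 238.3663]
 [  0.       0.       1.    ]] [[-0.0161 -0.9802  0.1971  0.3424]
 [-0.9997  0.0192  0.0139 -0.0177]
 [-0.0174 -0.1969 -0.9803  1.1023]
 [ 0.      0.      0.      1.    ]]
```

View pics/top0.png

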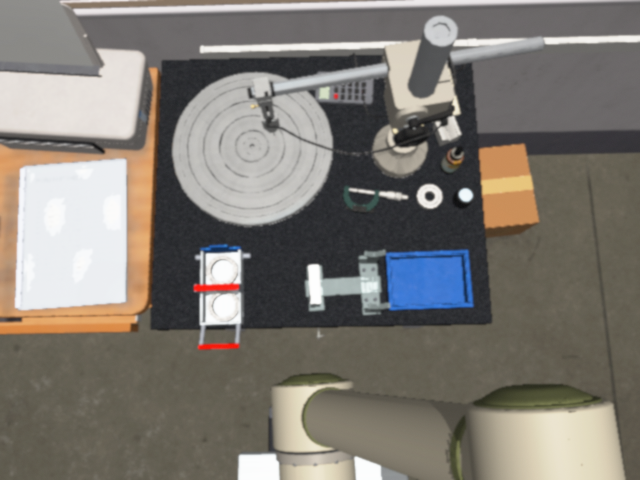

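View pics/scene0.png

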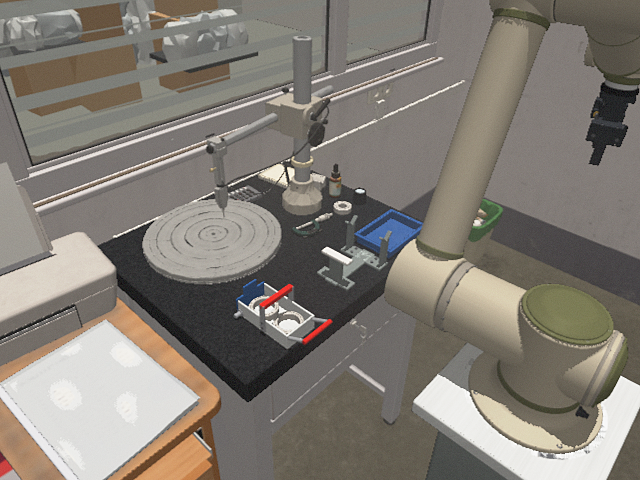

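The top view shows the pan at about (222,288) with its gate up the image (world +x) and the handle at (219,346). The stand runs from ledge (315,286) to forks (371,283), facing right (world -y), with the tray at (428,279). The scene view agrees; the bystanders are clear, near (345–465, 160–200).

```bash
cat > h.py <<'E'
from rig import ctrl
import cv2,numpy as np
from scipy.spatial.transform import Rotation as R
np.set_printoptions(precision=4,suppress=True)
def ray(c,uv,z):
    uv=np.atleast_2d(uv).astype(float); K=c["intrinsics"];P=c["pose"]
    d=np.c_[(uv-K[:2,2])/K[0,0],np.ones(len(uv))]@P[:3,:3].T
    return P[:3,3]+d*((z-P[2,3])/d[:,2])[:,None]
def proj(c,p):
    K=c["intrinsics"];P=c["pose"];q=(np.atleast_2d(p)-P[:3,3])@P[:3,:3]
    return q[:,:2]/q[:,2:]*K[0,0]+K[:2,2]
def blobs(mask,amin=30):
    cs,_=cv2.findContours(mask.astype(np.uint8),cv2.RETR_EXTERNAL,cv2.CHAIN_APPROX_NONE)
    return [(cv2.minAreaRect(k),cv2.contourArea(k)) for k in cs if cv2.contourArea(k)>amin]
def red(i): i=i.astype(int); return (i[...,0]>130)&(i[...,1]<60)&(i[...,2]<60)
def blue(i): i=i.astype(int); return (i[...,2]>90)&(i[...,2]>i[...,0]+50)
def bars(c,zs):
    "red bars in the top view, far to near: centre and heading of normal"
    out=[]
    for (r,a),z in zip(sorted(blobs(red(c["img"])),key=lambda b:b[0][0][1]),zs):
        b=cv2.boxPoints(r); p=ray(c,b,z); e=p[1]-p[0] if np.linalg.norm(p[1]-p[0])>np.linalg.norm(p[2]-p[1]) else p[2]-p[1]
        out.append((p.mean(0),np.linalg.norm(e),np.degrees(np.arctan2(e[1],e[0]))))
    return out
def tool(pos,head,tilt=0.):
    "shift mm / turn from the measured pose to TCP pos with tool y at heading (deg), tool down"
    s=ctrl.read_state(); r0=R.from_quat(s["tcp_rot"])
    psi=np.radians(head)+np.pi/2
    x=np.array([np.cos(psi),np.sin(psi),0]); z=np.array([0,0,-1.]); y=np.cross(z,x)
    r=R.from_matrix(np.c_[x,y,z])
    print("at",s["tool_pos"],"t",round(s["time"],2),"shift",(r0.inv().apply(np.array(pos)-s["tool_pos"])*1000).round(1),"turn",(r0.inv()*r).as_rotvec().round(4))
E
python3 - <<'E'
from h import *
c=ctrl.snapshot("top");im=c["img"]
for b in bars(c,[.073,.050]):print("bar",b)
g=im.astype(int)
for r,a in blobs(blue(im)):print("blue",r,a, ray(c,r[0],.026), ray(c,cv2.boxPoints(r),.026)[:,:2].tolist())
w=(g.min(2)>200)
for r,a in blobs(w,60):print("white",r,a,ray(c,r[0],.072))
cv2.imwrite("pics/crop.png",cv2.resize(im[230:360,180:480,::-1],None,fx=2.66,fy=2.66,interpolation=cv2.INTER_CUBIC))
E
```

```text
bar (array([0.4591, 0.1926, 0.073 ]), np.float64(0.08489256629849118), np.float64(-91.03644670565618))
bar (array([0.3514, 0.1893, 0.05  ]), np.float64(0.07368673985449949), np.float64(-88.9943960283146))
blue ((429.04071044921875, 279.51837158203125), (58.67308807373047, 86.37094116210938), 87.70938873291016) 4826.0 [[ 0.4725 -0.2165  0.026 ]] [[0.5289245813540429, -0.13221387607228782], [0.5325880422857214, -0.30257580605719164], [0.4174160960794908, -0.29900597586848615], [0.41365857450784693, -0.1321892624464988]]
blue ((219.97047424316406, 247.23190307617188), (6.687363624572754, 40.04731369018555), 87.79740142822266) 129.0 [[0.5447 0.1949 0.026 ]] [[0.5506778816633128, 0.23527827179377725], [0.5522522433413266, 0.15527659086129858], [0.5387048707472093, 0.15459870076632976], [0.5371244970399038, 0.23440462938502116]]
white ((317.0, 472.5), (13.0, 14.0), 90.0) 167.0 [[0.1301 0.007  0.072 ]]
white ((368.0, 468.0), (22.0, 26.0), 90.0) 441.5 [[ 0.1364 -0.0828  0.072 ]]
white ((258.4999694824219, 466.5), (24.999996185302734, 40.99999237060547), 90.0) 937.0 [[0.1413 0.11   0.072 ]]
w
[... 1799 characters left out ...]
4, 85.14689636230469), 3.317781448364258) 8585.0 [[0.8661 0.4987 0.072 ]]
white ((300.0160827636719, 46.681976318359375), (6.021861553192139, 200.13282775878906), 88.65210723876953) 895.0 [[0.9514 0.0292 0.072 ]]
white ((488.5, 42.0), (6.0, 69.0), 90.0) 277.0 [[ 0.9517 -0.356   0.072 ]]
white ((591.5327758789062, 39.28120422363281), (5.716070652008057, 95.07131958007812), 88.53119659423828) 447.5 [[ 0.9522 -0.565   0.072 ]]
white ((440.50006103515625, 31.000017166137695), (27.577163696289062, 26.162948608398438), 45.0) 581.0 [[ 0.9791 -0.2599  0.072 ]]
white ((330.98760986328125, 4.526642322540283), (5.156108856201172, 514.0851440429688), 88.49256896972656) 1691.5 [[ 1.046  -0.0363  0.072 ]]
```

View pics/crop.png

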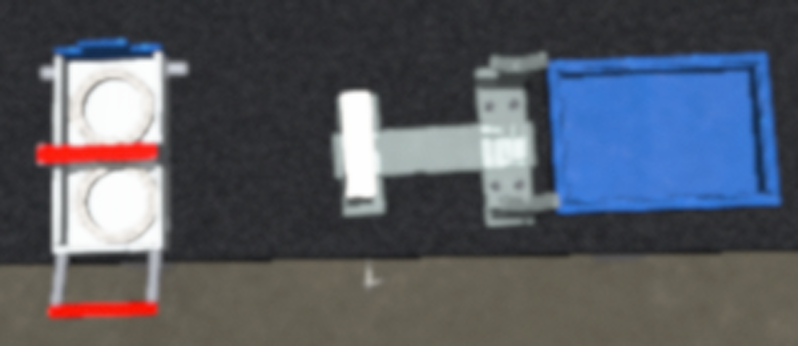

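The crop shows the pan's gate at its top (108,46), the stand's fork tops near (517,62) and (525,200), and the white ledge at (358,145). I'll take a zoom of the forks.

Run:
```python
from h import *
a=ctrl.snapshot("top")["img"][240:320,300:400]; b=ctrl.snapshot("scene")["img"][205:285,315:415]
f=lambda x:cv2.convertScaleAbs(cv2.resize(x[:,:,::-1],(400*1,320),interpolation=cv2.INTER_CUBIC),alpha=1.4)
cv2.imwrite("pics/fork.png",np.hstack([f(a),f(b)]))
```

```text
(no output)
```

View pics/fork.png

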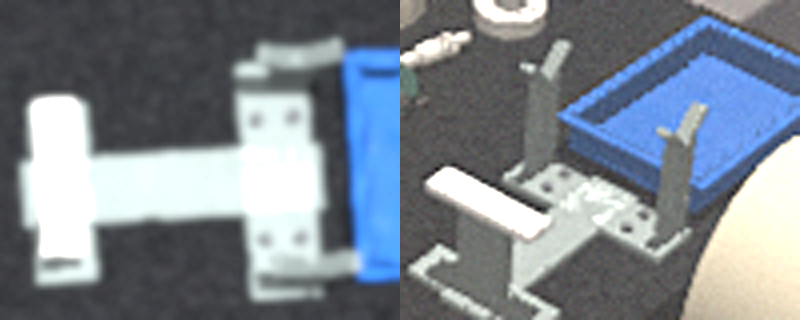

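Left half: fork tops centred about (300,53) and (313,266) in the zoom. Right half: arm ends about (525,67)/(563,45) and (665,131)/(697,108), with the ledge top spanning (430,178)–(548,228).

Run:
```python
from h import *
t=ctrl.snapshot("top");s=ctrl.snapshot("scene")
T=np.array([[300,53],[313,266],[58,97],[60,260],[58,179]])/4+[300,240]
S=np.array([[544-400,56],[681-400,119],[441-400,173],[545-400,227],[492-400,200]])/4+[315,205]
for z,sl in((.092,slice(0,2)),(.072,slice(2,5))):
    print(z,ray(t,T[sl],z)[:,:2].tolist(),ray(s,S[sl],z)[:,:2].tolist())
# pan check in scene view
for r,a in blobs(red(s["img"])):print(r,a,ray(s,r[0],.07)[0],ray(s,r[0],.05)[0])
w=s["img"].astype(int)[235:275,410:460]
```

```text
0.092 [[0.5153474145888046, -0.10709008010565055], [0.4169047100379833, -0.1094482935636798]] [[0.5124341835382566, -0.10070846080372264], [0.415265345005534, -0.10561212006065046]]
0.072 [[0.499875662970886, 0.005996770124755291], [0.42320115054798574, 0.006177998157129487], [0.4610315465727194, 0.006560399096945977]] [[0.49629753617818395, 0.007533283223063347], [0.4231584361367958, 0.0041948792469763685], [0.45949827890433437, 0.006221493069009987]]
((316.817138671875, 330.6463928222656), (4.841386795043945, 35.451446533203125), 51.34019470214844) 136.0 [0.3402 0.2032 0.07  ] [0.353 0.189 0.05 ]
((276.05096435546875, 295.0732727050781), (5.318037986755371, 37.69025421142578), 55.17551040649414) 136.5 [0.4644 0.1891 0.07  ] [0.4808 0.1744 0.05  ]
```

Run:
```python
from h import *
tool([.45,-.15,.22],-30)
```

```text
at [ 0.1439 -0.5308  0.2496] t 0.35 shift [ 395.  -287.4   29.7] turn [-0.0003 -0.0002 -0.7824]
```

{"method": "carry_out", "body": {"plan": [[[395, -287, 30], [0, 0, -0.78], -1], [[395, -287, 30], [0, 0, -0.78], -1], [[395, -287, 30], [0, 0, -0.78], -1], [[395, -287, 30], [0, 0, -0.78], -1], [[395, -287, 30], [0, 0, -0.78], -1], [[395, -287, 30], [0, 0, -0.78], -1], [[395, -287, 30], [0, 0, -0.78], -1], [[395, -287, 30], [0, 0, -0.78], -1], [[395, -287, 30], [0, 0, -0.78], -1], [[395, -287, 30], [0, 0, -0.78], -1]], "newtons": 40}}

```text
time: 1.18
tool_pos: [0.4056, -0.205, 0.2243]
tcp_rot: [0.867, 0.499, 0.0, 0.0]
wrist_force: [1.7, -0.5, -0.5]
grip_width: 0.998
finger_force: 0.0
```

Run:
```python
from h import *
tool([.46,.192,.16],1.3); print(ctrl.read_state()["wrist_force"])
```

```text
at [ 0.4056 -0.205   0.2243] t 1.18 shift [ 370.6 -152.3   64.2] turn [ 0.0005  0.0003 -0.5488]
[ 1.6588 -0.5409 -0.459 ]
```

{"method": "carry_out", "body": {"plan": [[[371, -152, 64], [0, 0, -0.55], -1], [[371, -152, 64], [0, 0, -0.55], -1], [[371, -152, 64], [0, 0, -0.55], -1], [[371, -152, 64], [0, 0, -0.55], -1], [[371, -152, 64], [0, 0, -0.55], -1], [[371, -152, 64], [0, 0, -0.55], -1], [[371, -152, 64], [0, 0, -0.55], -1], [[371, -152, 64], [0, 0, -0.55], -1], [[371, -152, 64], [0, 0, -0.55], -1], [[371, -152, 64], [0, 0, -0.55], -1]]}}

```text
time: 2.02
tool_pos: [0.4592, 0.1933, 0.1598]
tcp_rot: [0.698, 0.716, 0.0, -0.0]
wrist_force: [-1.0, -0.2, 0.1]
grip_width: 1.003
finger_force: 0.0
```

Run:
```python
from h import *
ctrl.snapshot("scene");ctrl.snapshot("scene")
tool([.46,.192,.062],1.3)
c=ctrl.snapshot("top");im=c["img"]; d=ctrl.snapshot("scene")["img"]
print(bars(c,[.073,.05]))
cv2.imwrite("pics/a.png",np.hstack([cv2.resize(x[:,:,::-1],None,fx=2,fy=2) for x in(im[210:370,120:310],d[230:390,190:380])]))
```

```text
at [0.4592 0.1938 0.1593] t 2.12 shift [-1.9  0.9 97.3] turn [-0.0009 -0.0005  0.0061]
[(array([0.4605, 0.1681, 0.073 ]), np.float64(0.0282639502172532), np.float64(-91.03462656196824))]
```

View pics/a.png

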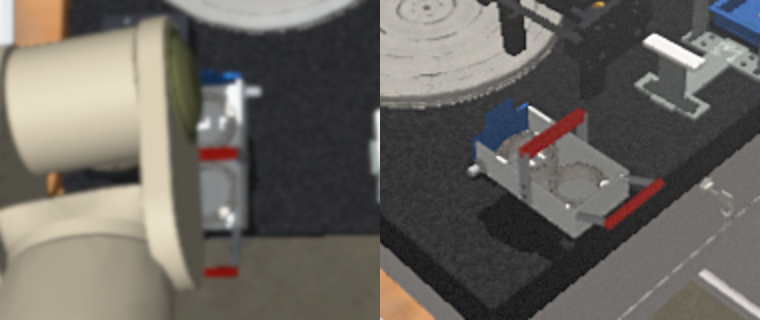

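The scene view shows the open fingers at about (515,35) and (595,80) in the crop, straddling the bail bar (red, 520–585, 110–150) in line with it; the top view shows the bar sticking out from under the arm. I'll check the projection before descending.

Run:
```python
from h import *
d=ctrl.snapshot("scene")
print(proj(d,[[.4592+k,.1938,.1483] for k in(-.05,0,.05)])@np.diag([2,2])-[0,460]+[0,0]-[380-380,0], "crop x = 2u-380+380")
```

```text
[[587.2456  97.4276]
 [549.9031  73.4585]
 [514.6514  50.8314]] crop x = 2u-380+380
```

{"method": "carry_out", "body": {"plan": [[[-2, 1, 40], [0, 0, 0.006], -1], [[-2, 1, 60], [0, 0, 0.006], -1], [[-2, 1, 80], [0, 0, 0.006], -1], [[-2, 1, 97], [0, 0, 0.006], -1], [[-2, 1, 97], [0, 0, 0.006], -1], [[-2, 1, 97], [0, 0, 0.006], 1], [[-2, 1, 97], [0, 0, 0.006], 1], [[-2, 1, 97], [0, 0, 0.006], 1], [[-2, 1, 97], [0, 0, 0.006], 1], [[-2, 1, 97], [0, 0, 0.006], 1]], "newtons": 50}}

```text
time: 3.1
tool_pos: [0.4608, 0.1884, 0.064]
tcp_rot: [0.701, 0.713, 0.001, 0.0]
wrist_force: [-0.7, 0.2, 0.3]
grip_width: 0.645
finger_force: 0.0
```

{"method": "carry_out", "body": {"plan": [[[0, 0, 0], [0, 0, 0], 1], [[0, 0, 0], [0, 0, 0], 1], [[0, 0, 0], [0, 0, 0], 1], [[0, 0, 0], [0, 0, 0], 1], [[0, 0, 0], [0, 0, 0], 1], [[0, 0, 0], [0, 0, 0], 1], [[0, 0, 0], [0, 0, 0], 1], [[0, 0, 0], [0, 0, 0], 1]]}}

```text
time: 3.77
tool_pos: [0.4606, 0.1884, 0.0632]
tcp_rot: [0.701, 0.713, 0.0, 0.0]
wrist_force: [0.2, 0.5, -0.2]
grip_width: 0.128
finger_force: 50.0
```

{"method": "carry_out", "body": {"plan": [[[0, 0, -10], [0, 0, 0], 1], [[0, 0, -30], [0, 0, 0], 1], [[0, 0, -55], [0, 0, 0], 1], [[0, 0, -80], [0, 0, 0], 1], [[0, 0, -105], [0, 0, 0], 1], [[0, 0, -125], [0, 0, 0], 1], [[0, 0, -130], [0, 0, 0], 1], [[0, 0, -130], [0, 0, 0], 1], [[0, 0, -130], [0, 0, 0], 1]]}}

```text
time: 4.52
tool_pos: [0.4597, 0.1882, 0.1916]
tcp_rot: [0.701, 0.713, -0.001, -0.001]
wrist_force: [-0.0, -0.5, -9.7]
grip_width: 0.129
finger_force: 50.0
```

Run:
```python
from h import *
d=ctrl.snapshot("scene"); c=ctrl.snapshot("top")
s=ctrl.read_state();print(s["wrist_force"],s["wrist_torque"],s["grip_width"])
print(bars(c,[.2,.178]))
tool([.463,-.037,.193],-88.4)
cv2.imwrite("pics/b.png",np.hstack([cv2.resize(x[:,:,::-1],None,fx=2,fy=2) for x in(c["img"][210:370,120:310],d["img"][190:350,190:380])]))
```

```text
[-0.1999  0.1975 -7.9419] [-0.0299 -0.1144 -0.0145] 0.1260457070673853
[]
at [0.4597 0.1882 0.1914] t 4.62 shift [-225.2   -0.8   -1.5] turn [-0.0026  0.0033  1.5608]
```

View pics/b.png

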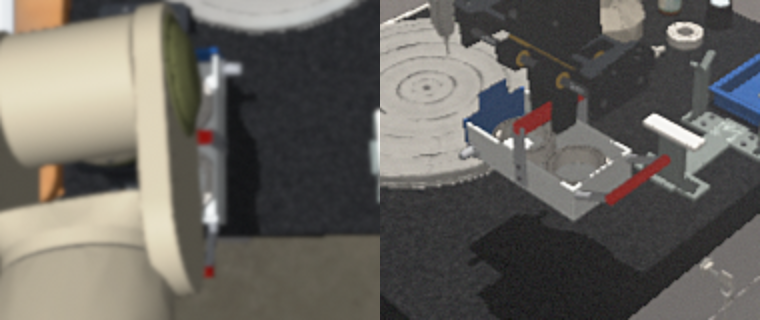

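{"method": "carry_out", "body": {"plan": [[[-6, 0, -2], [0, 0, 0.04], 1], [[-20, 0, -2], [0, 0, 0.12], 1], [[-36, 0, -2], [0, 0, 0.22], 1], [[-52, 0, -2], [0, 0, 0.33], 1], [[-68, 0, -2], [0, 0, 0.44], 1], [[-84, 0, -2], [0, 0, 0.55], 1], [[-100, 0, -2], [0, 0, 0.66], 1], [[-114, 0, -2], [0, 0, 0.76], 1], [[-124, 0, -2], [0, 0, 0.83], 1], [[-128, 0, -2], [0, 0, 0.86], 1]]}}

```text
time: 5.45
tool_pos: [0.4625, 0.0592, 0.194]
tcp_rot: [0.935, 0.354, -0.001, -0.0]
wrist_force: [0.7, 0.8, -7.7]
grip_width: 0.123
finger_force: 50.0
```

Run:
```python
from h import *
tool([.463,-.037,.193],-88.4)
```

```text
at [0.4625 0.0592 0.194 ] t 5.45 shift [-63.4  72.4   1. ] turn [-0.0008  0.0024  0.6964]
```

{"method": "carry_out", "body": {"plan": [[[-6, 7, 1], [0, 0, 0.07], 1], [[-14, 16, 1], [0, 0, 0.16], 1], [[-23, 26, 1], [0, 0, 0.26], 1], [[-33, 37, 1], [0, 0, 0.36], 1], [[-43, 48, 1], [0, 0, 0.46], 1], [[-52, 59, 1], [0, 0, 0.56], 1], [[-59, 67, 1], [0, 0, 0.65], 1], [[-63, 72, 1], [0, 0, 0.697], 1], [[-63, 72, 1], [0, 0, 0.697], 1], [[-63, 72, 1], [0, 0, 0.697], 1]]}}

```text
time: 6.28
tool_pos: [0.4636, -0.0349, 0.1935]
tcp_rot: [1.0, 0.017, -0.001, -0.0]
wrist_force: [0.2, 0.2, -7.6]
grip_width: 0.125
finger_force: 50.0
```

Run:
```python
from h import *
[ctrl.snapshot("top") for _ in range(4)]
d=ctrl.snapshot("scene"); c=ctrl.snapshot("top")
s=ctrl.read_state();print(s["wrist_force"],s["wrist_torque"],s["grip_width"])
tool([.463,-.037,.193],-88.4)
P=np.array([-.037+.005,0,0])
# predicted pins & forks in scene image if pan attached at tool
for r,a in blobs(red(d["img"]),20):print(r,a)
cv2.imwrite("pics/c.png",np.hstack([cv2.resize(x[:,:,::-1],None,fx=2.5,fy=2.5) for x in(c["img"][210:370,270:430],d["img"][140:300,280:440])]))
```

```text
[-0.9919  0.1745 -8.4446] [-0.0064  0.053  -0.0136] 0.1246926785560879
at [ 0.4638 -0.0349  0.1942] t 6.58 shift [-0.8  2.1  1.2] turn [-0.0001  0.0001  0.0052]
((316.3999938964844, 225.7000274658203), (31.752164840698242, 3.5777084827423096), 26.56505012512207) 76.5
((359.5, 200.50001525878906), (12.969194412231445, 5.81377649307251), 26.56505012512207) 28.0
```

View pics/c.png

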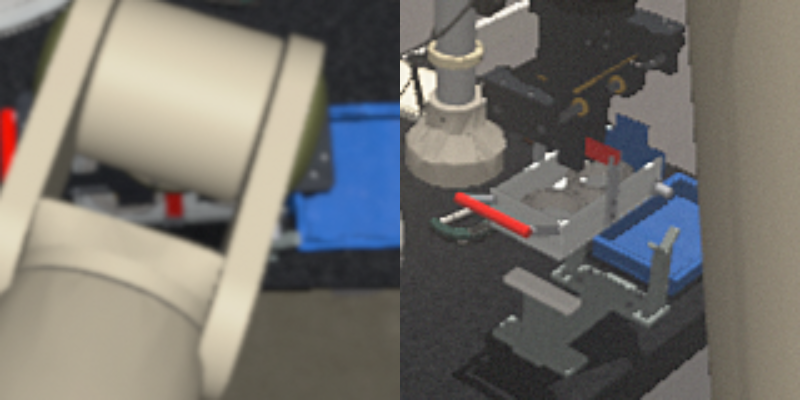

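The top view is mostly hidden by the arm. The scene view shows the pan held level above the stand: handle at (316,226) in full-image pixels, near pin tip about (387,216), near fork below it.

Run:
```python
from h import *
d=ctrl.snapshot("scene");tp=ctrl.read_state()["tool_pos"]
h=np.radians(-88.6);X=np.array([np.cos(h),np.sin(h),0]);Y=np.array([-X[1],X[0],0])
o=tp+[0,0,.008-.07]+.005*X
print("origin",o)
print("handle seen",ray(d,[[316.4,225.7]],o[2]+.05)[0],"pred",o-.114*X+[0,0,.05])
pin=o+.064*X-.055*Y+[0,0,.009]
print("pin seen",ray(d,[[280+270/2.5,140+190/2.5]],o[2]+.009)[0],"pred",pin, proj(d,pin))
lo=o.copy();lo[:2]=[.4632,-.042];lo[2]=.072
for k in(-.055,.055):print("seated pin px",proj(d,lo+.064*X+k*Y+[0,0,.009]))
print("ledge", proj(d,lo-.114*X+[0,0,.05]))
```

```text
origin [ 0.4639 -0.0399  0.1322]
handle seen [0.4635 0.0748 0.1822] pred [0.4611 0.074  0.1822]
pin seen [ 0.416  -0.1089  0.1412] pred [ 0.4105 -0.1053  0.1412] [[389.0304 217.6021]]
seated pin px [[387.175  239.3369]]
seated pin px [[349.4397 220.9821]]
ledge [[317.9218 249.6651]]
```

{"method": "carry_out", "body": {"plan": [[[-2, 1, 5], [0, 0, 0], 1], [[-4, 2, 15], [0, 0, 0], 1], [[-4, 2, 26], [0, 0, 0], 1], [[-4, 2, 36], [0, 0, 0], 1], [[-4, 2, 43], [0, 0, 0], 1], [[-4, 2, 46], [0, 0, 0], 1], [[-4, 2, 46], [0, 0, 0], 1], [[-4, 2, 46], [0, 0, 0], 1], [[-4, 2, 46], [0, 0, 0], 1]]}}

```text
time: 7.38
tool_pos: [0.4602, -0.0375, 0.1487]
tcp_rot: [1.0, 0.016, 0.0, 0.0]
wrist_force: [0.4, -0.7, -7.4]
grip_width: 0.127
finger_force: 50.0
```

Run:
```python
from h import *
d=ctrl.snapshot("scene")
s=ctrl.read_state();print(s["tool_pos"],s["wrist_force"],s["wrist_torque"],s["grip_width"])
cv2.imwrite("pics/d.png",cv2.resize(d["img"][165:285,290:410,::-1],None,fx=5,fy=5,interpolation=cv2.INTER_CUBIC))
```

```text
[ 0.4602 -0.0375  0.1487] [ 0.3942 -0.747  -7.9404] [0.0213 0.079  0.0261] 0.12676750422477084
```

View pics/d.png

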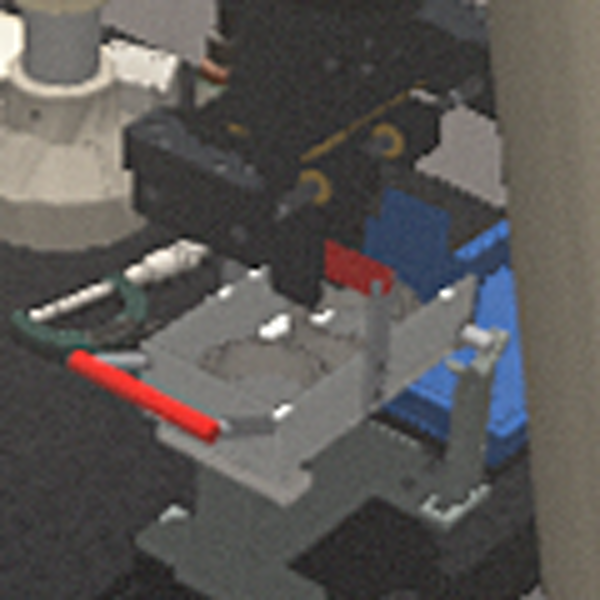

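The pan hangs some 13 mm above the seat. The near pin (475,332) lies over the near fork's V (455–500, 335–365), outside the pan wall and clear of the post. The rear sits over the ledge at (230,460).

{"method": "carry_out", "body": {"plan": [[[0, 0, 4], [0, 0, 0], 1], [[0, 0, 8], [0, 0, 0], 1], [[0, 0, 10], [0, 0, 0], 1], [[0, 0, 11], [0, 0, 0], 1], [[0, 0, 11], [0, 0, 0], 1], [[0, 0, 11], [0, 0, 0], 1]]}}

```text
time: 7.93
tool_pos: [0.4599, -0.0374, 0.1372]
tcp_rot: [1.0, 0.016, -0.0, -0.0]
wrist_force: [-0.8, 0.0, -8.8]
grip_width: 0.126
finger_force: 50.0
```

{"method": "carry_out", "body": {"plan": [[[0, 0, 1], [0, 0, 0], 1], [[0, 0, 2], [0, 0, 0], 1], [[0, 0, 2], [0, 0, 0], 1], [[0, 0, 2], [0, 0, 0], 1]]}}

```text
time: 8.27
tool_pos: [0.4601, -0.0376, 0.1357]
tcp_rot: [1.0, 0.016, 0.0, 0.0]
wrist_force: [-1.3, -1.9, 0.0]
grip_width: 0.128
finger_force: 50.0
```

{"method": "carry_out", "body": {"plan": [[[0, 0, 0.5], [0, 0, 0], 1], [[0, 0, 0.5], [0, 0, 0], 0.2], [[0, 0, 0.5], [0, 0, 0], 0.2], [[0, 0, 0.5], [0, 0, 0], 0.2], [[0, 0, 0.5], [0, 0, 0], 0.2], [[0, 0, 0.5], [0, 0, 0], 0.2], [[0, 0, -5], [0, 0, 0], 0.2], [[0, 0, -25], [0, 0, 0], 0.2], [[0, 0, -45], [0, 0, 0], 0.2], [[0, 0, -45], [0, 0, 0], 0.2]]}}

```text
time: 9.1
tool_pos: [0.4612, -0.0378, 0.1835]
tcp_rot: [1.0, 0.016, 0.003, 0.001]
wrist_force: [-0.2, 0.6, 0.8]
grip_width: 0.401
finger_force: 0.0
```

Run:
```python
from h import *
d=ctrl.snapshot("scene")
s=ctrl.read_state();print(s["tool_pos"],s["wrist_force"],s["grip_width"])
for r,a in blobs(red(d["img"]),20):print(r,ray(d,r[0],.122)[0])
cv2.imwrite("pics/e.png",cv2.resize(d["img"][165:285,290:410,::-1],None,fx=5,fy=5,interpolation=cv2.INTER_CUBIC))
```

```text
[ 0.4606 -0.0376  0.1818] [-0.6836 -0.2869 -0.1095] 0.40184783234598864
((318.28662109375, 248.9744873046875), (31.763858795166016, 3.9904348850250244), 28.610462188720703) [0.4615 0.0697 0.122 ]
((351.2000427246094, 219.60003662109375), (32.199378967285156, 6.260990142822266), 26.56505012512207) [ 0.4829 -0.0632  0.122 ]
```

View pics/e.png

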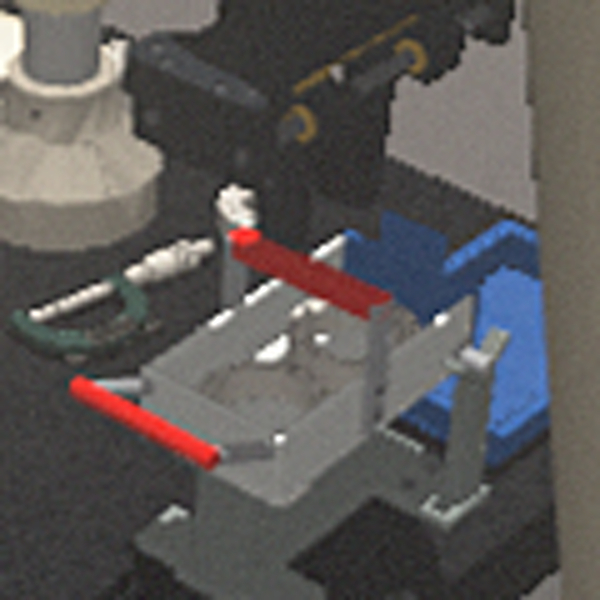

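The pan sits level in the stand: the near pin (478,357) is in the V, the gate is upright at (400,240), both rings are inside, and the gripper is clear above the bail. Next I turn the tool a quarter, close it and go to the gate.

{"method": "carry_out", "body": {"plan": [[[0, 6, -4], [0, 0, -0.1], 1], [[1, 14, -8], [0, 0, -0.2], 1], [[1, 22, -10], [0, 0, -0.32], 1], [[2, 30, -10], [0, 0, -0.44], 1], [[2, 38, -10], [0, 0, -0.56], 1], [[3, 46, -10], [0, 0, -0.68], 1], [[3, 52, -10], [0, 0, -0.8], 1], [[3, 57, -10], [0, 0, -0.92], 1], [[3, 60, -10], [0, 0, -1.04], 1], [[3, 60, -10], [0, 0, -1.14], 1]]}}

```text
time: 9.98
tool_pos: [0.4645, -0.0977, 0.1892]
tcp_rot: [0.832, 0.555, -0.0, -0.001]
wrist_force: [-0.7, -0.1, -0.6]
grip_width: 0.007
finger_force: 0.0
```

Run:
```python
from h import *
s=ctrl.read_state();print(s["wrist_force"],s["grip_width"],s["qpos"])
X=np.array([.034,-.999,0]);Y=np.array([.999,.034,0]); o=np.array([.4637,-.0425,0])
tool(o+.055*X+[0,0,.1335],1.9)
```

```text
[-0.7051 -0.0575 -0.6135] 0.007135303386166164 [-0.4573  0.3091  1.5994 -0.      1.2346 -0.0637]
at [ 0.4645 -0.0977  0.1892] t 9.98 shift [ 0.6  1.  55.7] turn [-0.0015 -0.0004 -0.4268]
```

{"method": "carry_out", "body": {"plan": [[[0, 0, 5], [0, 0, -0.11], 1], [[0, 1, 10], [0, 0, -0.22], 1], [[0.5, 1, 15], [0, 0, -0.33], 1], [[0.5, 1, 20], [0, 0, -0.427], 1], [[0.5, 1, 30], [0, 0, -0.427], 1], [[0.5, 1, 42], [0, 0, -0.427], 1], [[0.5, 1, 52], [0, 0, -0.427], 1], [[0.5, 1, 55.5], [0, 0, -0.427], 1], [[0.5, 1, 55.5], [0, 0, -0.427], 1], [[0.5, 1, 55.5], [0, 0, -0.427], 1]]}}

```text
time: 10.82
tool_pos: [0.4659, -0.0972, 0.1346]
tcp_rot: [0.697, 0.717, -0.0, -0.0]
wrist_force: [-1.0, -0.8, 0.5]
grip_width: 0.008
finger_force: 0.0
```

Run:
```python
from h import *
d=ctrl.snapshot("scene");c=ctrl.snapshot("top")
s=ctrl.read_state();print(s["wrist_force"],s["grip_width"])
X=np.array([.034,-.999,0]);Y=np.array([.999,.034,0]); o=np.array([.4637,-.0425,0])
tool(o+.055*X+[0,0,.1335],1.9)
print(((s["tool_pos"]-o)@np.c_[X,Y]).round(4))
def gateb(c):
  for r,a in blobs(blue(c["img"]),15):print(r,a)
gateb(d);gateb(c)
g=o+.072*X+[0,0,.13]
print("gate top px scene/top",proj(d,g),proj(c,g))
```

```text
[-0.493  -0.3213  0.122 ] 0.005282110532705118
at [ 0.4661 -0.0973  0.1351] t 10.92 shift [-0.1 -0.5  1.6] turn [ 0.0007  0.0004 -0.0051]
[0.0548 0.0005]
((381.5000305175781, 216.50003051757812), (2.8284268379211426, 8.485280990600586), 45.0) 16.0
((397.5000305175781, 296.5), (8.497057914733887, 5.813776969909668), 26.56505012512207) 38.5
((446.3360900878906, 278.893798828125), (58.485069274902344, 51.35606384277344), 87.39744567871094) 2104.5
gate top px scene/top [[371.2571 210.706 ]] [[381.9205 276.8948]]
```

{"method": "carry_out", "body": {"plan": [[[-5, 0, 0], [0, 0, 0], 1], [[-10, 0, 0], [0, 0, 0], 1], [[-18, 0, 1], [0, 0, 0], 1], [[-27, 0, 4], [0, 0, 0], 1], [[-36, 0, 9], [0, 0, 0], 1], [[-42, 0, 14], [0, 0, 0], 1], [[-47, 0, 21], [0, 0, 0], 1], [[-50, 0, 26], [0, 0, 0], 1], [[-53, 0, 32], [0, 0, 0], 1]]}}

```text
time: 11.67
tool_pos: [0.4675, -0.1509, 0.1022]
tcp_rot: [0.697, 0.717, -0.0, 0.0]
wrist_force: [1.2, 0.3, 2.0]
grip_width: 0.006
finger_force: 0.8
```

{"method": "carry_out", "body": {"plan": [[[-1, 0, 3], [0, 0, 0], 1], [[-2, 0, 7], [0, 0, 0], 1], [[-2, 0, 10], [0, 0, 0], 1], [[-2, 0, 12], [0, 0, 0], 1], [[-2, 0, 13], [0, 0, 0], 1], [[-2, 0, 13], [0, 0, 0], 1]]}}

```text
time: 12.17
tool_pos: [0.4673, -0.1519, 0.0895]
tcp_rot: [0.697, 0.717, -0.0, -0.0]
wrist_force: [0.8, -0.7, 0.3]
grip_width: 0.003
finger_force: 0.0
```

{"method": "carry_out", "body": {"plan": [[[0, 0, 1], [0, 0, 0], 1], [[0, 0, 2], [0, 0, 0], 1], [[0, 0, 2.5], [0, 0, 0], 1], [[0, 0, 3], [0, 0, 0], 1], [[0, 0, 3], [0, 0, 0], 1]]}}

```text
time: 12.58
tool_pos: [0.4674, -0.152, 0.0867]
tcp_rot: [0.697, 0.717, 0.0, -0.0]
wrist_force: [-0.5, 1.4, 2.1]
grip_width: 0.004
finger_force: 0.9
```

Run:
```python
from h import *
f=[]
for _ in range(4):
    d=ctrl.snapshot("scene"); s=ctrl.read_state(); f.append(s["wrist_force"])
print(np.mean(f,0),s["tool_pos"])
for r,a in blobs(blue(d["img"]),8):print(r,a)
for r,a in blobs(red(d["img"]),20):print(r,ray(d,r[0],.122)[0])
```

```text
[-0.6226  0.6137  1.5825] [ 0.4674 -0.152   0.0867]
((319.0471496582031, 248.91510009765625), (31.275400161743164, 3.8851430416107178), 29.05460548400879) [0.4605 0.0684 0.122 ]
((350.29998779296875, 217.3999786376953), (29.51609992980957, 4.0249223709106445), 26.56505012512207) [ 0.4902 -0.0687  0.122 ]
```

{"method": "carry_out", "body": {"plan": [[[0, 0, 0.7], [0, 0, 0], 1], [[0, 0, 1.2], [0, 0, 0], 1], [[0, 0, 1.2], [0, 0, 0], 1]]}}

```text
time: 13.03
tool_pos: [0.4674, -0.1521, 0.0857]
tcp_rot: [0.697, 0.717, 0.0, -0.0]
wrist_force: [-1.5, 2.3, 5.4]
grip_width: 0.005
finger_force: 2.8
```

{"method": "carry_out", "body": {"plan": [[[0, 0, 0.7], [0, 0, 0], 1], [[0, 0, 0.7], [0, 0, 0], 1], [[0, 0, 0.7], [0, 0, 0], 1]]}}

```text
time: 13.28
tool_pos: [0.4675, -0.1521, 0.0854]
tcp_rot: [0.697, 0.717, 0.0, 0.0]
wrist_force: [-1.9, 2.1, 9.9]
grip_width: 0.003
finger_force: 5.0
```

{"method": "carry_out", "body": {"plan": [[[0, 0, -8], [0, 0, 0], 1], [[0, 0, -25], [0, 0, 0], 1], [[0, 0, -55], [0, 0, 0], 1], [[0, 0, -85], [0, 0, 0], 1], [[10, 0, -115], [0, 0, 0.1], 1], [[30, 0, -120], [0, 0, 0.2], 1], [[60, 0, -120], [0, 0, 0.32], 0.35], [[90, 0, -120], [0, 0, 0.44], 0.35], [[120, 0, -120], [0, 0, 0.56], 0.35], [[150, 0, -120], [0, 0, 0.68], 0.35]]}}

```text
time: 14.12
tool_pos: [0.463, -0.0011, 0.2051]
tcp_rot: [0.898, 0.441, 0.0, 0.0]
wrist_force: [1.1, -0.5, 0.0]
grip_width: 0.283
finger_force: 0.0
```

Run:
```python
from h import *
d=ctrl.snapshot("scene");c=ctrl.snapshot("top")
s=ctrl.read_state();print(s["wrist_force"],s["grip_width"])
X=np.array([.034,-.999,0]); o=np.array([.4637,-.0425,0])
tool(o-.114*X+[0,0,.18],-88.1)
for im in(d,c):
  print("blue");[print(r,a) for r,a in blobs(blue(im["img"]),8)]
  for r,a in blobs(red(im["img"]),10):print("red",r,ray(im,r[0],.122)[0],ray(im,r[0],.144)[0])
```

```text
[-0.1656  0.61   -0.1789] 0.3241447264780193
at [0.4627 0.0007 0.2051] t 14.22 shift [ 54.4 -45.2  25.1] turn [-0.0003 -0.0003  0.8846]
blue
((389.64752197265625, 225.37704467773438), (43.66057205200195, 35.59425354003906), 50.194427490234375) 638.5
red ((318.6675109863281, 249.0937957763672), (31.759218215942383, 3.490023612976074), 29.248823165893555) [0.4606 0.0694 0.122 ] [0.4412 0.0911 0.144 ]
red ((351.64031982421875, 219.59275817871094), (27.730485916137695, 5.469992637634277), 25.34617805480957) [ 0.4822 -0.0639  0.122 ] [ 0.462  -0.0376  0.144 ]
blue
((426.4448547363281, 279.6221923828125), (58.59314727783203, 91.40690612792969), 87.70938873291016) 5004.0
```

{"method": "carry_out", "body": {"plan": [[[7, -6, 3], [0, 0, 0.11], 0.35], [[14, -12, 6], [0, 0, 0.22], 0.35], [[21, -18, 9], [0, 0, 0.33], 0.35], [[28, -23, 12], [0, 0, 0.44], 0.35], [[35, -29, 16], [0, 0, 0.56], 0.35], [[42, -35, 20], [0, 0, 0.68], 0.35], [[49, -41, 23], [0, 0, 0.8], 0.35], [[54, -45, 25], [0, 0, 0.885], 0.35], [[54, -45, 25], [0, 0, 0.885], 0.35], [[54, -45, 25], [0, 0, 0.885], 0.35]]}}

```text
time: 15.05
tool_pos: [0.4604, 0.0675, 0.1799]
tcp_rot: [1.0, 0.019, 0.0, 0.0]
wrist_force: [-0.1, 0.2, -0.1]
grip_width: 0.323
finger_force: 0.0
```

Run:
```python
from h import *
d=ctrl.snapshot("scene");c=ctrl.snapshot("top")
s=ctrl.read_state();print(s["wrist_force"],s["grip_width"],s["qpos"])
tool([.461,.0708,.114],-88.1)
for im in(d,c):
  for r,a in blobs(red(im["img"]),10):print("red",r,ray(im,r[0],.122)[0],ray(im,r[0],.144)[0])
```

```text
[-0.0926  0.062   0.2142] 0.3261756891049308 [-0.11    0.3041  1.6387 -0.0002  1.1983  1.4243]
at [0.4605 0.0673 0.18  ] t 15.15 shift [ 0.6 -3.5 66. ] turn [ 0.0003 -0.0005  0.0033]
red ((318.7497253417969, 249.06715393066406), (31.882293701171875, 3.9644651412963867), 29.981639862060547) [0.4606 0.0693 0.122 ] [0.4412 0.0909 0.144 ]
red ((350.2930908203125, 218.48275756835938), (28.49349594116211, 5.646176815032959), 23.198591232299805) [ 0.4873 -0.0653  0.122 ] [ 0.467  -0.0389  0.144 ]
red ((338.9767761230469, 278.0005187988281), (48.08002471923828, 7.021357536315918), 88.66777801513672) [ 0.4666 -0.0385  0.122 ] [ 0.4638 -0.0381  0.144 ]
```

{"method": "carry_out", "body": {"plan": [[[1, -3.5, 10], [0, 0, 0], 0.35], [[1, -3.5, 25], [0, 0, 0], 0.35], [[1, -3.5, 42], [0, 0, 0], 0.35], [[1, -3.5, 56], [0, 0, 0], 0.35], [[1, -3.5, 64], [0, 0, 0], 0.35], [[1, -3.5, 66], [0, 0, 0], 0.35], [[1, -3.5, 66], [0, 0, 0], 0.35]]}}

```text
time: 15.73
tool_pos: [0.4612, 0.0712, 0.1138]
tcp_rot: [1.0, 0.017, -0.0, 0.0]
wrist_force: [-0.7, 0.2, 0.1]
grip_width: 0.325
finger_force: 0.0
```

{"method": "carry_out", "body": {"plan": [[[0, 0, 0], [0, 0, 0], 1], [[0, 0, 0], [0, 0, 0], 1], [[0, 0, 0], [0, 0, 0], 1], [[0, 0, 0], [0, 0, 0], 1], [[0, 0, 0], [0, 0, 0], 1], [[0, 0, 0], [0, 0, 0], 1]], "newtons": 15}}

```text
time: 16.23
tool_pos: [0.4615, 0.0712, 0.1143]
tcp_rot: [1.0, 0.017, 0.001, 0.0]
wrist_force: [-0.1, -4.4, 3.0]
grip_width: 0.104
finger_force: 14.4
```

{"method": "carry_out", "body": {"plan": [[[0, 1, 0], [0, 0, 0], 1], [[0, 1, 0], [0, 0, 0], 1], [[0, 2.5, -6], [0, 0, 0], 1], [[0, 4.2, -12], [0, 0, 0], 1], [[0, 6.5, -18.5], [0, 0, 0], 1], [[0, 8.5, -24.5], [0, 0, 0], 1], [[0, 10.8, -30.3], [0, 0, 0], 1], [[0, 10.8, -30.3], [0, 0, 0], 1]], "newtons": 20}}

```text
time: 16.9
tool_pos: [0.4618, 0.0601, 0.1452]
tcp_rot: [1.0, 0.017, 0.001, 0.0]
wrist_force: [0.1, -2.2, -4.6]
grip_width: 0.098
finger_force: 20.1
```

```bash
cat > tip.py <<'E'
from h import *
f=[]
for _ in range(3):
    d=ctrl.snapshot("scene"); s=ctrl.read_state(); f.append(s["wrist_force"])
print(np.mean(f,0),s["tool_pos"],s["wrist_torque"],s["grip_width"],s["time"])
for r,a in blobs(red(d["img"]),10):print("red",r)
p=np.array([.4655,-.1065,.081]);q=s["tool_pos"]+[0,0,.008]-p
print("radius",np.hypot(q[1],q[2]),"tilt",np.degrees(np.arctan2(q[2],q[1])-np.arctan2(41,178)))
E
python3 tip.py
```

```text
[ 0.9521 -2.308  -4.2747] [0.4615 0.0606 0.144 ] [-0.1524 -0.1726  0.0422] 0.09838649391080086 17.05
red ((330.10003662109375, 239.3000030517578), (14.758049964904785, 3.130495071411133), 26.56505012512207)
red ((358.6000061035156, 214.30001831054688), (26.385601043701172, 6.260990142822266), 26.56505012512207)
radius 0.18158448955173528 tilt 10.060011127807318
```

{"method": "carry_out", "body": {"plan": [[[0, 4, -7], [0, 0, 0], 1], [[0, 7.5, -14.4], [0, 0, 0], 1], [[0, 11.5, -21.5], [0, 0, 0], 1], [[0, 15.6, -28.1], [0, 0, 0], 1], [[0, 20, -34.8], [0, 0, 0], 1], [[0, 24.8, -41.1], [0, 0, 0], 1], [[0, 24.8, -41.1], [0, 0, 0], 1]]}}

```text
time: 17.63
tool_pos: [0.4626, 0.0348, 0.1863]
tcp_rot: [1.0, 0.017, 0.001, 0.0]
wrist_force: [0.4, -1.8, -5.2]
grip_width: 0.093
finger_force: 20.2
```

```bash
python3 tip.py
```

```text
[ 0.4279 -1.502  -5.5985] [0.4622 0.0359 0.1851] [-0.2231 -0.1178  0.0646] 0.09271936852226978 17.7833
red ((339.1120910644531, 216.90516662597656), (14.312403678894043, 3.1513547897338867), 23.198589324951172)
red ((361.9396667480469, 204.47415161132812), (32.301387786865234, 6.171403408050537), 23.198591232299805)
radius 0.18120407060539118 tilt 25.25192950821244
```

{"method": "carry_out", "body": {"plan": [[[0, 5, -6], [0, 0, 0], 1], [[0, 10.6, -12.1], [0, 0, 0], 1], [[0, 16, -18], [0, 0, 0], 1], [[0, 22, -23.3], [0, 0, 0], 1], [[0, 29.3, -29.5], [0, 0, 0], 1], [[0, 34.5, -33.4], [0, 0, 0], 1], [[0, 34.5, -33.4], [0, 0, 0], 1], [[0, 34.5, -33.4], [0, 0, 0], 1]]}}

```text
time: 18.45
tool_pos: [0.4637, 0.0012, 0.2189]
tcp_rot: [1.0, 0.017, 0.0, -0.0]
wrist_force: [-1.0, -1.4, -5.8]
grip_width: 0.092
finger_force: 20.2
```

```bash
cat >> tip.py <<'E'
pv=lambda k:np.array([.4655,-.1065,.081])+k[0]*np.array([.034,-.999,0])+k[1]*np.array([.999,.034,0])+[0,0,k[2]]
for th in(30,36,40,44):
    a=np.radians(th);x,z=-.178,.041
    print(th,"handle px",proj(d,pv((x*np.cos(a)+z*np.sin(a),0,-x*np.sin(a)+z*np.cos(a)))),end=" ")
    x,z=-.069,.061
    print("bail px",proj(d,pv((x*np.cos(a)+z*np.sin(a),0,-x*np.sin(a)+z*np.cos(a)))))
E
python3 tip.py
```

```text
[-0.0707 -1.3877 -5.4985] [0.4634 0.0016 0.2185] [-0.0496  0.0007  0.0251] 0.0935779759414873 18.6
red ((350.3000183105469, 195.90000915527344), (14.758047103881836, 3.130495309829712), 26.56505012512207)
red ((366.85052490234375, 197.21133422851562), (28.734296798706055, 5.3813347816467285), 23.962491989135742)
radius 0.18127013103162148 tilt 40.406452773734586
30 handle px [[333.5388 207.245 ]] bail px [[362.8969 202.8658]]
36 handle px [[338.0618 199.0702]] bail px [[365.4815 200.249 ]]
40 handle px [[341.2795 193.8442]] bail px [[367.2088 198.7039]]
44 handle px [[344.6319 188.8395]] bail px [[368.9281 197.3272]]
```

{"method": "carry_out", "body": {"plan": [[[0, 4, -3], [0, 0, 0], 1], [[0, 8, -5.6], [0, 0, 0], 1], [[0, 10, -7.2], [0, 0, 0], 1], [[0, 10, -7.2], [0, 0, 0], 1], [[0, 10, -7.2], [0, 0, 0], 1], [[0, 10, -7.2], [0, 0, 0], 1], [[0, 10, -7.2], [0, 0, 0], 1], [[0, 10, -7.2], [0, 0, 0], 1]]}}

```text
time: 19.27
tool_pos: [0.4639, -0.0084, 0.2258]
tcp_rot: [1.0, 0.017, 0.0, -0.0]
wrist_force: [1.0, -1.4, -3.9]
grip_width: 0.087
finger_force: 20.1
```

```bash
python3 tip.py|head -6
python3 - <<'E'
from h import *
c=ctrl.snapshot("top");d=ctrl.snapshot("scene")
cv2.imwrite("pics/f.png",np.hstack([cv2.resize(c["img"][220:330,330:490,::-1],None,fx=2.5,fy=2.5),cv2.resize(d["img"][160:270,310:470,::-1],None,fx=2.5,fy=2.5)]))
E
```

```text
[ 0.3873 -0.298  -4.0598] [ 0.4638 -0.0085  0.2258] [ 0.1025 -0.0436  0.039 ] 0.08778924930463446 19.4167
red ((364.8451232910156, 193.89590454101562), (37.12824249267578, 5.506478786468506), 21.370620727539062)
radius 0.18156035131451867 tilt 44.34675168192993
30 handle px [[333.5388 207.245 ]] bail px [[362.8969 202.8658]]
36 handle px [[338.0618 199.0702]] bail px [[365.4815 200.249 ]]
40 handle px [[341.2795 193.8442]] bail px [[367.2088 198.7039]]
```

View pics/f.png

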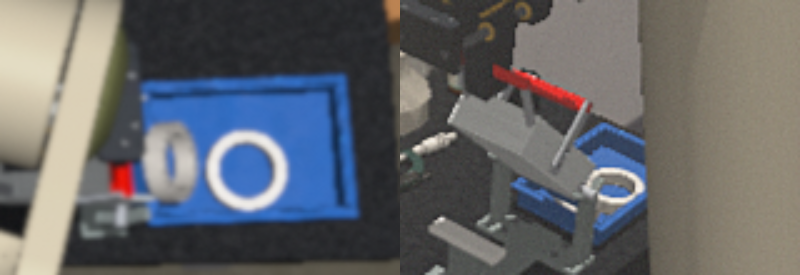

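One ring lies flat in the tray (247,170 in the left crop). The other is tilted at (168,162), still at the gate's end. I'll see whether it still moves.

{"method": "carry_out", "body": {"plan": [[[0, 0, 0], [0, 0, 0], 1], [[0, 0, 0], [0, 0, 0], 1], [[0, 0, 0], [0, 0, 0], 1], [[0, 0, 0], [0, 0, 0], 1], [[0, 0, 0], [0, 0, 0], 1], [[0, 0, 0], [0, 0, 0], 1], [[0, 0, 0], [0, 0, 0], 1], [[0, 0, 0], [0, 0, 0], 1]]}}

```text
time: 20.18
tool_pos: [0.4638, -0.0086, 0.2258]
tcp_rot: [1.0, 0.017, 0.0, 0.0]
wrist_force: [0.3, -0.2, -3.2]
grip_width: 0.092
finger_force: 20.0
```

```bash
cat > rings.py <<'E'
from h import *
c=ctrl.snapshot("top");g=c["img"][250:310,384:470].astype(int)
m=(g[...,0]>85)&(g[...,2]-g[...,0]<45)
for r,a in blobs(m,20):
    u=np.array(r[0])+[384,250];print("ring",u.round(1),np.round(r[1],1),round(r[2]),"at z.02",ray(c,u,.02)[0])
for z in(.0,):pass
E
python3 rings.py; python3 tip.py|head -3
```

```text
ring [427.8 287.8] [31.8 31.1] 45 at z.02 [ 0.4571 -0.2142  0.02  ]
ring [396.  284.5] [31. 24.] 90 at z.02 [ 0.4646 -0.1524  0.02  ]
[ 0.2372 -0.0639 -3.5327] [ 0.4638 -0.0086  0.2258] [ 0.0556 -0.0373  0.0232] 0.08747207494151073 20.3833
red ((364.8451232910156, 193.89590454101562), (37.12824249267578, 5.506478786468506), 21.370620727539062)
radius 0.18148421049874125 tilt 44.370889271083435
```

Ring 2 is at rest, leaning steeply on the gate's tip with its lower edge in the tray. Lowering the pan slowly moves the tip forward and should push the ring over into the tray.

{"method": "carry_out", "body": {"plan": [[[0, -2.5, 1.7], [0, 0, 0], 1], [[0, -5, 3.5], [0, 0, 0], 1], [[0, -8, 5.4], [0, 0, 0], 1], [[0, -10.5, 7.3], [0, 0, 0], 1], [[0, -13, 9.3], [0, 0, 0], 1], [[0, -16, 11.7], [0, 0, 0], 1], [[0, -19.5, 14.5], [0, 0, 0], 1], [[0, -22.8, 17.4], [0, 0, 0], 1], [[0, -22.8, 17.4], [0, 0, 0], 1]]}}

```text
time: 21.13
tool_pos: [0.4628, 0.0148, 0.2078]
tcp_rot: [1.0, 0.017, -0.0, -0.0]
wrist_force: [-0.0, -1.3, -3.3]
grip_width: 0.086
finger_force: 19.9
```

```bash
python3 rings.py; python3 tip.py|head -3
```

```text
ring [427.8 287.8] [31.8 31.1] 45 at z.02 [ 0.4571 -0.2142  0.02  ]
ring [400.7 285. ] [16.5 30.8] 5 at z.02 [ 0.4635 -0.1616  0.02  ]
[-0.3563 -1.5966 -2.8307] [0.463  0.0141 0.2084] [-0.311  -0.0009  0.069 ] 0.09032036846953298 21.3333
red ((346.6893615722656, 202.2455596923828), (13.769231796264648, 3.461538791656494), 22.61986541748047)
red ((364.7931213378906, 198.98277282714844), (29.018722534179688, 5.38356351852417), 23.198591232299805)
```

{"method": "carry_out", "body": {"plan": [[[0, -3, 2.8], [0, 0, 0], 1], [[0, -6, 5.6], [0, 0, 0], 1], [[0, -8.7, 8.4], [0, 0, 0], 1], [[0, -11.3, 11.2], [0, 0, 0], 1], [[0, -14, 14.2], [0, 0, 0], 1], [[0, -16.6, 17.2], [0, 0, 0], 1], [[0, -19.2, 20.2], [0, 0, 0], 1], [[0, -21.7, 23.3], [0, 0, 0], 1], [[0, -21.7, 23.3], [0, 0, 0], 1]]}}

```text
time: 22.08
tool_pos: [0.462, 0.0364, 0.1845]
tcp_rot: [1.0, 0.017, -0.001, -0.0]
wrist_force: [-0.9, -0.1, -2.2]
grip_width: 0.08
finger_force: 19.9
```

```bash
python3 rings.py; python3 tip.py|head -4
```

```text
ring [386.5 305.5] [5. 5.] 90 at z.02 [ 0.4239 -0.1321  0.02  ]
ring [422.9 287. ] [42.9 31.6] 7 at z.02 [ 0.4587 -0.2048  0.02  ]
[ 0.3471 -1.7355 -2.5337] [0.4623 0.0358 0.1851] [-0.2579  0.0431  0.0506] 0.08350080087105481 22.2833
red ((338.9000244140625, 216.1999969482422), (14.310836791992188, 3.130495071411133), 26.56505012512207)
red ((360.7484436035156, 203.3367919921875), (29.45506477355957, 5.745105266571045), 24.227745056152344)
radius 0.1811634841708693 tilt 25.26831084899603
```

{"method": "carry_out", "body": {"plan": [[[0, -4.7, 6.5], [0, 0, 0], 1], [[0, -9.2, 13], [0, 0, 0], 1], [[0, -13.3, 19.8], [0, 0, 0], 1], [[0, -17.3, 26.7], [0, 0, 0], 1], [[0, -21, 34], [0, 0, 0], 1], [[0, -24.2, 41.1], [0, 0, 0], 1], [[0, -27.1, 48.5], [0, 0, 0], 1], [[0, -29.8, 56], [0, 0, 0], 1], [[0, -31.5, 62], [0, 0, 0], 1], [[0, -31.5, 62], [0, 0, 0], 1]]}}

```text
time: 23.12
tool_pos: [0.4607, 0.0677, 0.1218]
tcp_rot: [1.0, 0.017, -0.001, -0.0]
wrist_force: [-0.3, -1.2, -1.8]
grip_width: 0.081
finger_force: 19.9
```

{"method": "carry_out", "body": {"plan": [[[0, -1.2, 4], [0, 0, 0], 1], [[0, -2.2, 7.5], [0, 0, 0], 1], [[0, -2.5, 8.7], [0, 0, 0], 1], [[0, -2.5, 8.7], [0, 0, 0], 1], [[0, -2.5, 8.7], [0, 0, 0], 1]]}}

```text
time: 23.53
tool_pos: [0.4613, 0.0698, 0.1145]
tcp_rot: [1.0, 0.017, 0.0, 0.0]
wrist_force: [0.3, -3.2, -2.4]
grip_width: 0.079
finger_force: 19.9
```

```bash
python3 rings.py; python3 tip.py|head -4
```

```text
ring [386.5 305.5] [5. 5.] 90 at z.02 [ 0.4239 -0.1321  0.02  ]
ring [423.2 287.3] [41.9 31.3] 3 at z.02 [ 0.4581 -0.2054  0.02  ]
[-0.0416 -2.5196 -1.8712] [0.4612 0.0698 0.1146] [-0.4682 -0.074   0.0143] 0.07761851415160313 23.7333
red ((327.1000061035156, 250.80003356933594), (12.521980285644531, 3.130495071411133), 26.56505012512207)
red ((358.0199890136719, 220.8599853515625), (18.384777069091797, 4.808326244354248), 8.130102157592773)
radius 0.18109949430815125 tilt 0.2942743415500115
```

{"method": "carry_out", "body": {"plan": [[[0, 0.3, 1], [0, 0, 0], 1], [[0, 0.3, 2], [0, 0, 0], 1], [[0, 0.3, 2], [0, 0, 0], 1], [[0, 0.3, 2], [0, 0, 0], 1]]}}

```text
time: 24.07
tool_pos: [0.4611, 0.0697, 0.1123]
tcp_rot: [1.0, 0.017, -0.0, -0.0]
wrist_force: [-0.9, -1.1, -2.4]
grip_width: 0.081
finger_force: 19.9
```

```bash
python3 tip.py|head -4
python3 - <<'E'
from h import *
d=ctrl.snapshot("scene")
print(proj(d,[[.4608,.0714,.122],[.4608,.0714,.126],[.4608,.0714,.118]]))
ys,xs=np.nonzero(red(d["img"])&(np.arange(640)<340));print(xs.min(),xs.max(),[(x,round(ys[xs==x].mean(),1)) for x in range(xs.min(),xs.max()+1,3)])
E
```

```text
[ 0.3189 -1.0084 -1.4051] [0.4612 0.0697 0.1124] [-0.225   0.0153  0.0278] 0.07593101431456625 24.2167
red ((326.98089599609375, 251.5350341796875), (13.088624954223633, 3.192347764968872), 28.610462188720703)
radius 0.18050834122161463 tilt -0.36360878166095334
30 handle px [[333.5388 207.245 ]] bail px [[362.8969 202.8658]]
[[317.9709 249.4686]
 [318.0088 247.927 ]
 [317.9332 251.0034]]
0 333 [(0, np.float64(463.0)), (3, np.float64(nan)), (6, np.float64(nan)), (9, np.float64(nan)), (12, np.float64(nan)), (15, np.float64(nan)), (18, np.float64(nan)), (21, np.float64(nan)), (24, np.float64(nan)), (27, np.float64(nan)), (30, np.float64(nan)), (33, np.float64(nan)), (36, np.float64(nan)), (39, np.float64(nan)), (42, np.float64(nan)), (45, np.float64(nan)), (48, np.float64(nan)), (51, np.float64(nan)), (54, np.float64(nan)), (57, np.float64(nan)), (60, np.float64(nan)), (63, np.float64(nan)), (66, np.float64(nan)), (69, np.float64(nan)), (72, np.float64(nan)), (75, np.float64(nan)), (78, np.float64(nan)), (81, np.float64(nan)), (84, np.float64(nan)), (87, np.float64(nan)), (90, np.float
[... 1342 characters left out ...]
4(nan)), (261, np.float64(nan)), (264, np.float64(nan)), (267, np.float64(nan)), (270, np.float64(nan)), (273, np.float64(nan)), (276, np.float64(nan)), (279, np.float64(nan)), (282, np.float64(nan)), (285, np.float64(nan)), (288, np.float64(nan)), (291, np.float64(nan)), (294, np.float64(nan)), (297, np.float64(nan)), (300, np.float64(nan)), (303, np.float64(nan)), (306, np.float64(nan)), (309, np.float64(nan)), (312, np.float64(nan)), (315, np.float64(nan)), (318, np.float64(nan)), (321, np.float64(nan)), (324, np.float64(250.0)), (327, np.float64(251.0)), (330, np.float64(253.3)), (333, np.float64(256.0))]<stdin>:4: RuntimeWarning: Mean of empty slice.
  ret = ret.dtype.type(ret / rcount)
```

{"method": "carry_out", "body": {"plan": [[[0, 0, 1.5], [0, 0, 0], 1], [[0, 0, 3], [0, 0, 0], 1], [[0, 0, 3], [0, 0, 0], 1], [[0, 0, 3], [0, 0, 0], 1]]}}

```text
time: 24.6
tool_pos: [0.4609, 0.0699, 0.1092]
tcp_rot: [1.0, 0.017, -0.0, -0.0]
wrist_force: [-0.6, 2.4, -1.5]
grip_width: 0.081
finger_force: 19.9
```

```bash
python3 tip.py|head -2
```

```text
[-1.2389  3.2361 -0.5212] [0.461  0.0698 0.1094] [0.3954 0.2129 0.0566] 0.07917209142919256 24.75
red ((326.9117126464844, 252.6470489501953), (13.891385078430176, 2.915475845336914), 30.963756561279297)
```

{"method": "carry_out", "body": {"plan": [[[0, -0.7, 1], [0, 0, 0], 1], [[0, -0.7, 2], [0, 0, 0], 1], [[0, -0.7, 2], [0, 0, 0], 1], [[0, -0.7, 2], [0, 0, 0], 1]]}}

```text
time: 25.08
tool_pos: [0.4612, 0.0704, 0.1076]
tcp_rot: [1.0, 0.017, 0.0, -0.0]
wrist_force: [-2.0, 2.0, 3.7]
grip_width: 0.077
finger_force: 19.6
```

```bash
python3 tip.py|head -2
```

```text
[-2.8734  2.4878  3.7297] [0.4612 0.0703 0.1076] [0.384  0.3859 0.0115] 0.07656652664195333 25.2333
red ((327.1323547363281, 253.77940368652344), (14.405879974365234, 2.915475845336914), 30.963754653930664)
```

{"method": "carry_out", "body": {"plan": [[[0, 0, -0.5], [0, 0, 0], 0.35], [[0, 0, -0.5], [0, 0, 0], 0.35], [[0, 0, -0.5], [0, 0, 0], 0.35], [[0, 0, -0.5], [0, 0, 0], 0.35], [[0, 0, -0.5], [0, 0, 0], 0.35], [[0, 0, -10], [0, 0, 0], 0.35], [[0, 0, -30], [0, 0, 0], 0.35], [[0, 0, -60], [0, 0, 0], 0.35], [[0, 0, -100], [0, 0, 0], 0.35], [[0, 0, -130], [0, 0, 0], 0.35]]}}

```text
time: 26.07
tool_pos: [0.4612, 0.0702, 0.24]
tcp_rot: [1.0, 0.017, 0.001, 0.0]
wrist_force: [-0.2, -0.2, 0.1]
grip_width: 0.326
finger_force: 0.0
```

{"method": "carry_out", "body": {"plan": [[[0, -40, -10], [0, 0, 0], 0.35], [[0, -80, -10], [0, 0, 0], 0.35], [[0, -120, -10], [0, 0, 0], 0.35], [[0, -160, -10], [0, 0, 0], 0.35], [[0, -200, -10], [0, 0, 0], 0.35], [[0, -200, -10], [0, 0, 0], 0.35], [[0, -200, -10], [0, 0, 0], 0.35]]}}

```text
time: 26.65
tool_pos: [0.4539, 0.2717, 0.247]
tcp_rot: [1.0, 0.019, -0.0, 0.0]
wrist_force: [0.4, -0.7, 1.4]
grip_width: 0.327
finger_force: 0.0
```

```bash
python3 rings.py; python3 tip.py|head -3
python3 - <<'E'
from h import *
c=ctrl.snapshot("top");d=ctrl.snapshot("scene")
for r,a in blobs(red(c["img"])):print("red",r,ray(c,r[0],.145)[0],ray(c,r[0],.122)[0])
for r,a in blobs(blue(c["img"])):print("blue",r,a)
print("pred handle/bail px",proj(c,[[.4608,.0714,.122],[.4638,-.038,.145]]))
# 10th picture, last
cv2.imwrite("pics/g.png",np.hstack([cv2.resize(c["img"][230:330,290:490,::-1],None,fx=2,fy=2),cv2.resize(d["img"][180:280,290:490,::-1],None,fx=2,fy=2)]))
E
```

```text
ring [386.5 305.5] [5. 5.] 90 at z.02 [ 0.4239 -0.1321  0.02  ]
ring [423.2 287.3] [41.9 31.3] 3 at z.02 [ 0.4581 -0.2054  0.02  ]
[ 0.2526 -0.4772  0.0758] [0.4546 0.2691 0.2474] [0.0036 0.0445 0.0311] 0.3290681416330618 26.85
red ((319.23583984375, 249.0754852294922), (31.761045455932617, 3.982271671295166), 29.05460548400879)
radius 0.4140857154170956 tilt 11.940658192371247
red ((278.8099365234375, 283.48931884765625), (43.14677429199219, 6.34105920791626), 88.02507019042969) [0.456  0.0671 0.145 ] [0.4587 0.0691 0.122 ]
red ((338.6414489746094, 278.02685546875), (48.13275146484375, 6.02830696105957), 88.21009063720703) [ 0.4636 -0.0375  0.145 ] [ 0.4665 -0.0379  0.122 ]
blue ((426.4466247558594, 279.63934326171875), (58.68038558959961, 91.51789093017578), 87.75425720214844) 5028.5
pred handle/bail px [[277.5502 282.3343]
 [338.9433 277.9264]]
```

```bash
python3 -c "
from rig import ctrl
print(ctrl.close_job())"
```

```text
the job is handed in; nothing more can be done
None
```

The job is handed in at about 27 s of the 72 s allowed: the pan sits level in the stand with its gate down, and both rings are in the blue tray, the second having come to rest partly on top of the first. I had used all ten picture views, so I checked that final state from camera measurements rather than by eye.

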